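Draw the tight lid off a clamped gift tin

TASK

Open the red gift tin for packing: first slide the orange-handled hold-down fork fully home over the foot of the tin so that its base is held down, then draw the tight lid straight off along the tin's own leaning axis, leaving the base seated in its cradle with the fork still home. Set the lid down, without dropping it, upright with its open side down near the middle of the blue-and-white board and let go; do not shift or knock over the dark-filled jar or the sprinkles shaker.

Things in the scene. Friction and masses are not known exactly. Their poses are not given: they have to be found in the camera images.
- hold_fork (a joint): Slide of the steel hold-down fork on the cradle, m. About 0 = drawn out, clear of the tin; 0.060 = fully home at its stop, its two tines over the tin's foot flange. It stays where left; friction about 3 N, light damping. It grows along +y of fork_handle: level, across the slope of the bed, toward the tin.
- fork_handle (a point): Centre of the fork's orange upright handle, a block 36 mm (x, up the slope), 16 mm (y, the way it slides), 44 mm (z, square to the bed). The bed slopes 28 degrees, low edge toward the robot, so z leans 28 degrees toward the robot. Bed 36 mm below this point along z, stem under the handle 14 mm above the bed. From the tin's axis it stands 162 mm to -y when out, 102 mm when home.
- lid_center (a point): Centre, half-way up, of the loose red lid, a box open below: 96 mm (x), 60 mm (y, grasp across), 53 mm high (z, out of the closed top), walls 3 mm, about 0.1 kg. It starts fully on the base, leaning 28 degrees toward the robot. The base's neck reaches 44 mm up inside, 1.5 mm play a side; sprung ribs grip it with about 8 to 15 N over the first 32 mm or so. A base not clamped comes up with it.
- tin_base: Loose base of the tin, about 0.3 kg; origin at the centre of its underside, z along the tin's axis (leaning 28 degrees toward the robot). Foot flange 114 (x) by 66 (y) by 6 mm, body 96 by 60 mm up to a shoulder at 22 mm, which the lid's rim rests on, then a gold neck up to 66 mm. Closed, the lid's top is 75 mm from the origin.
- pocket (a point): Point on the floor of the cradle's pocket where the origin of the tin's base sits when seated; z is vertical, x level along the cradle's up-slope direction. The cradle is fixed, a sloping aluminium bed 150 mm by 240 mm; rails beside the fork stand 19 mm above the bed.
- board_center (a point): Centre of the top face of the fixed white board with a blue field, 170 mm (x) by 150 mm (y), 8 mm thick, lying on the table; z up.
- jar_center (a point): Centre of a loose glass jar with dark contents and a white cap, 90 mm in diameter, 135 mm tall, standing; a bystander.
- sprinkles_center (a point): Centre of a loose spice shaker with a black cap, 41 mm in diameter, 105 mm tall, standing; a bystander.

How it is judged:
By the outcome, as a careful person would: the job done as asked, in the order asked, and still so for the second after the job is handed in, with the robot touching nothing.
It also fails if it takes over 58 s, if anything falls off the work surface, if the arm or the gripper's body presses on something with over 40 N, if the wrist force passes 120 N, or if a joint passes its speed limit or range.

ROBOT

A 7-joint arm with a two-finger parallel gripper is mounted at the origin on the work surface; the furniture and walls round the work are solid. World frame = base frame: x ahead of the robot, y to its left, z up, the work surface at z = 0. Lengths are in m, angles in rad, forces in N, time in s.
With the tool pointing down it reaches from about 0.4 to 0.85 m from the base axis. Payload 10.4 kg.
Tool frame: the origin (TCP) lies on the mounting face of the last link; the fingertips stand 173 mm ahead of it and the grasp point (between the pads) lies 155 mm ahead of it (manip.tip_extent is the distance from the TCP to the fingertips, in m); z points along the fingers, y is the line along which they close (so a half turn about z gives the same grasp; the last joint's range is limited). The gripper opens to 85 mm and grips with 20 to 120 N. Pads are 22 mm wide; open, the fingers measure 114 mm over their backs; the gripper's body (76 mm by 85 mm) begins 54 mm behind the grasp point. The pads swing forward as they close: fully open they stand 13 mm farther back than shut.
Start: joints at [-1.32, 0.332, -0.065, 1.46, 0.022, 1.35, -0.088], TCP at [0.169, 0.602, 0.405] pointing down, gripper open.
Joint ranges: [-2.6, 2.6], [-0.5, 2.12], [-1.47, 1.34], [0.16, 2.42], [-1.27, 4.41], [0.06, 2.06], [-2.6, 2.6]. Speed limits (rad/s): [2.22, 2.22, 2.79, 2.79, 3.14, 3.14, 3.14].

INTERFACE

Orientations are given as a unit quaternion [x, y, z, w].
In Python, from workcell import manip gives the robot as it stands.
- The arm moves only by the tool move_arm, never from a script. Its argument "plan" is one flat list of numbers, 7 for each row, row after row: the turn, a rotation vector about the tool's x, y, z in rad, then the shift along the tool's x, y, z in m, then the finger opening in m, from 0 to 0.0854. In form: [ax, ay, az, dx, dy, dz, gripper, ax, ay, az, dx, dy, dz, gripper, ...]. A call has 1 to 12 rows; each row is the pose to reach, as a shift and turn from the pose commanded when the call began, along the tool's axes at that moment; what a row does not reach only later rows make up. A row lasts 1/8 s, in which the tool goes at most 62.5 mm and 10.7 degrees, less where a joint would pass 70% of its speed; a pose out of reach is approached as far as the arm can. A call with a gripper value outside its range is refused whole. The fingers move at their own pace and stop on an object; "squeeze" is the grip in N (left out, the last holds). Time passes only in rows, so rows that repeat a pose let the fingers close. It gives the time, the measured TCP pose, the force, the opening and the grip force at its end, in the units of the state.
- manip.get_obs(): the state, without advancing time (a new reading comes with each control period).
- manip.camera(name): name is "scene" or "top" or "wrist"; returns a dict with "color" (480x640x3 uint8, red, green, blue), "fx", "fy", "cx", "cy" (pixels), "cam_to_world" (4x4, takes a point from camera to world coordinates); the wrist camera has in their place "mount" (4x4, takes a point from camera to tool coordinates, whose origin is the TCP and whose axes are the flange's). Camera axes: x right, y down, z forward; pixel columns grow to the right and rows downward; lengths in m; the calibration is good to about 2 mm. A picture is of the moment at which its call begins: read the wrist's pose just before it. There is no depth.
- manip.hand_in(): hands the job in; it is judged then, once.
Trained networks look in a picture, given as the dict that the camera call returned (one of the last four; its "shot" number tells which), for a name from the list of things; names that differ only in an ending like _2 or _b are one class to them, and where a whole thing is asked for, a point or a joint stands for the part that bears it (a point fixed in the world has none). Each returns a list of dicts, best first, with "conf" (0 to 1); they miss things now and then, are a little off and sometimes report something else, mostly with a low value. They report only what shows in the picture. A call takes as long as a camera call.
- manip.look_for(picture, label): "position" ([x, y, z] in m, in the coordinates of the camera as it stood for that picture, good to about 4 mm: the middle of the surface that is visible of it).
- manip.silhouettes(picture, label): "pixels" (480x640 bool, what is visible of it).
- manip.tip_of(picture, label): "position" ([x, y, z] in m, in the coordinates of the camera as it stood for that picture, good to about 4 mm: a listed point, or the origin of a listed thing).
The state is a dict: "clock": time; "joint_pos": joint angles; "joint_velocities": joint speeds; "tau": joint torques, N m; "position": TCP position; "ee_rot": TCP orientation; "ft_force": force on the tool from outside, world axes, zero at the start; "torque": the same for the moment, N m; "grip_width": opening from 0.0 (shut) to 1.0 (fully open); "grasp_force": force on a finger pad.
Only numpy, scipy, OpenCV 4.12 (cv2) and the standard library are available. Lean on these libraries where they do the work, as an engineer would, in place of code of your own. Each camera call takes 0.05 s, during which the arm holds its last target. There are 200 camera calls.

## Working session

There is one attempt and no reset: what is moved stays moved. The work goes in short steps, Python scripts to look and compute and a tool call to move; the robot and the scene stay as the last step left them, time stands still between calls to the robot, and variables do not carry over. Pictures are saved under pics/ and viewed, at most 10 in all, crops included, and the job is handed in when it is done.

Besides the shell and the picture viewer there is one more tool, called after "Emit:" as name(argument=value, ...) on one line, values as JSON. move_arm: Moves the arm, as the interface text tells. Its arguments: {"type":"object","properties":{"plan":{"type":"array","items":{"type":"number"}},"squeeze":{"type":"number"}},"required":["plan"]}

```bash
mkdir -p pics; cat > h.py <<'E'
import numpy as np, cv2
from scipy.spatial.transform import Rotation as R
from workcell import manip
def obs():
    o=manip.get_obs(); return o,np.array(o["position"]),R.from_quat(o["ee_rot"])
def shot(n):
    o,p,r=obs(); c=manip.camera(n)
    if n=="wrist":
        T=np.eye(4);T[:3,:3]=r.as_matrix();T[:3,3]=p;M=T@np.array(c["mount"])
    else: M=np.array(c["cam_to_world"])
    return c,M
def pts(c,M,names,f="tip_of"):
    for n in names:
        for d in getattr(manip,f)(c,n)[:2]:
            q=M@np.append(d["position"],1); print(f,n,round(d["conf"],2),q[:3].round(4))
def save(c,fn): cv2.imwrite("pics/"+fn,c["color"][:,:,::-1])
E
python3 - <<'E'
from h import *
names=["fork_handle","lid_center","tin_base","pocket","board_center","jar_center","sprinkles_center"]
ims=[]
for n in ["scene","top"]:
    c,M=shot(n); print(n,M[:3,3].round(3)); pts(c,M,names); ims.append(c["color"])
cv2.imwrite("pics/a.png",cv2.resize(np.vstack(ims),(448,600)) [:,:,::-1]); cv2.imwrite("pics/s.png",ims[0][:,:,::-1]);cv2.imwrite("pics/t.png",ims[1][:,:,::-1])
o,p,r=obs(); print(o, r.as_matrix().round(3))
E
```

```text
scene [-0.09  -0.619  0.56 ]
tip_of fork_handle 0.63 [ 0.5238 -0.2089  0.0767]
tip_of lid_center 0.86 [ 0.5357 -0.0463  0.0842]
tip_of tin_base 0.79 [ 0.5557 -0.0576  0.0424]
tip_of pocket 0.78 [ 0.5596 -0.0551  0.0435]
tip_of board_center 0.91 [0.4678 0.1946 0.0106]
tip_of jar_center 0.64 [0.7142 0.116  0.0673]
tip_of jar_center 0.19 [ 0.5248 -0.2085  0.0774]
tip_of sprinkles_center 0.71 [0.3919 0.0127 0.0485]
top [ 0.446 -0.018  0.95 ]
tip_of fork_handle 0.61 [ 0.5193 -0.2079  0.0806]
tip_of lid_center 0.87 [ 0.5335 -0.049   0.0901]
tip_of board_center 0.57 [0.4706 0.1971 0.0103]
tip_of sprinkles_center 0.78 [0.3957 0.0171 0.0499]
{'clock': 0.8, 'joint_pos': array([-1.31958902,  0.33221956, -0.06470167,  1.46011679,  0.02163685,
        1.34990155, -0.08851278]), 'joint_velocities': array([ 4.43715243e-04,  5.44113746e-05,  1.31200052e-03, -1.28001316e-03,
        7.73557914e-04,  7.56254124e-04,  8.30331767e-04]), 'tau': array([ 9.62044260e-05, -6.25166631e+01,  4.88979137e-02, -3.91828609e+01,
        1.62708561e-02,  1.62922021e-03,  2.02323790e-06]), 'position': array([0.16899133, 0.60172454, 0.40471729]), 'ee_rot': array([1.36476170e-01, 9.90643354e-01, 2.43989788e-05, 1.24397951e-05]), 'ft_force': array([ 0.50194464, -0.08795533, -0.51510514]), 'torque': array([ 0.02741514, -0.01448819, -0.03277566]), 'grasp_force': 0.0, 'grip_width': 0.9988290859119577} [[-0.963  0.27   0.   ]
 [ 0.27   0.963  0.   ]
 [-0.     0.    -1.   ]]
```

View pics/s.png

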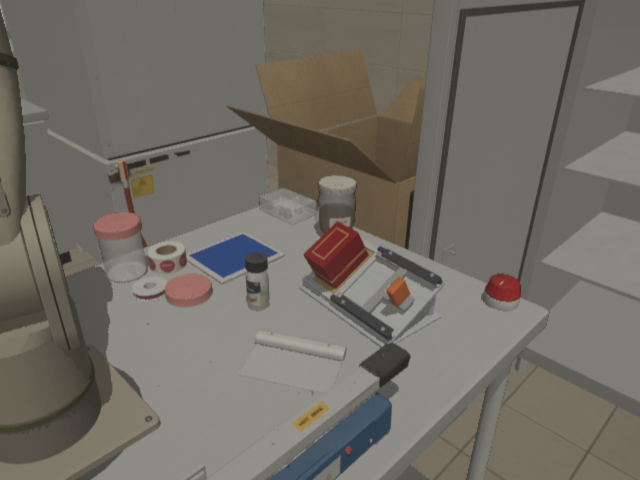

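View pics/t.png

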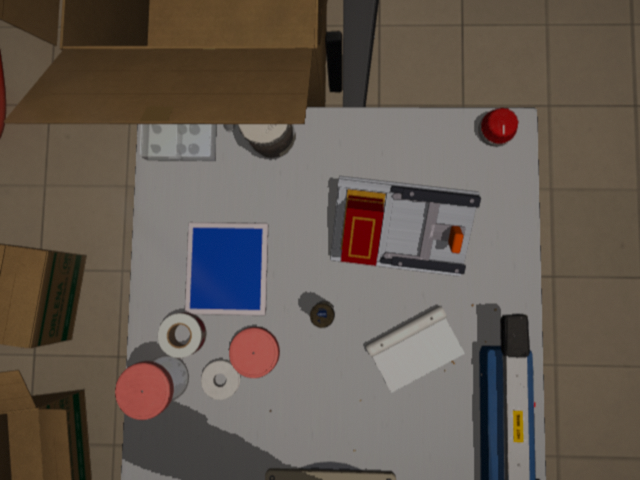

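The scene view shows the tin at about (337,258), the fork handle at (400,292), the board at (235,255) and the jar at (337,205). In the top view the low edge of the cradle runs from (332,262) to (466,273), a yaw of about -4.7°. The network points agree with both views.

```bash
cat >> h.py <<'E'
def tilt(yaw,t=28):
    "tool orientation: z into the bed, y along cradle y"
    y=np.array([-np.sin(yaw),np.cos(yaw),0]);u=np.array([np.cos(yaw),np.sin(yaw),0]);t=np.radians(t)
    z=np.sin(t)*u-np.cos(t)*np.array([0,0,1]); return R.from_matrix(np.column_stack([np.cross(y,z),y,z]))
def go(label,g,Rt,back=0.,p0=None,r0=None):
    "row for grasp point g (world), back = retreat along tool z"
    o,p,r=obs()
    if p0 is not None: p,r=p0,r0
    tcp=np.array(g)-Rt.as_matrix()[:,2]*(0.155+back)
    print(label,(r.inv()*Rt).as_rotvec().round(4),(r.inv().apply(tcp-p)).round(4),"tcp",tcp.round(3))
    return tcp,Rt
E
python3 - <<'E'
from h import *
Rt=tilt(-.082)
a=go("mid",[.5,.2,.28],R.from_quat(obs()[0]["ee_rot"]))
go("hover from mid",np.array([.525,-.16,.085]),Rt,.13,*a)
E
```

```text
mid [0. 0. 0.] [-0.4273 -0.2973 -0.0303] tcp [0.5   0.2   0.435]
hover from mid [-0.0468 -0.4872 -0.188 ] [ 0.0099 -0.3653  0.0983] tcp [ 0.392 -0.149  0.337]
```

Emit:
move_arm(plan=[0,0,0,-0.427,-0.297,-0.03,0.085,0,0,0,-0.427,-0.297,-0.03,0.085,0,0,0,-0.427,-0.297,-0.03,0.085,0,0,0,-0.427,-0.297,-0.03,0.085,0,0,0,-0.427,-0.297,-0.03,0.085,0,0,0,-0.427,-0.297,-0.03,0.085,0,0,0,-0.427,-0.297,-0.03,0.085,0,0,0,-0.427,-0.297,-0.03,0.085,0,0,0,-0.427,-0.297,-0.03,0.085,0,0,0,-0.427,-0.297,-0.03,0.085])

```text
clock: 2.05
position: [0.5006, 0.1987, 0.4349]
ee_rot: [0.138, 0.99, -0.0, 0.0]
ft_force: [-0.1, -0.2, -0.1]
grip_width: 0.994
grasp_force: 0.0
```

Emit:
move_arm(plan=[-0.047,-0.487,-0.188,0.01,-0.365,0.098,0.085,-0.047,-0.487,-0.188,0.01,-0.365,0.098,0.085,-0.047,-0.487,-0.188,0.01,-0.365,0.098,0.085,-0.047,-0.487,-0.188,0.01,-0.365,0.098,0.085,-0.047,-0.487,-0.188,0.01,-0.365,0.098,0.085,-0.047,-0.487,-0.188,0.01,-0.365,0.098,0.085,-0.047,-0.487,-0.188,0.01,-0.365,0.098,0.085,-0.047,-0.487,-0.188,0.01,-0.365,0.098,0.085])

```text
clock: 3.05
position: [0.3918, -0.1471, 0.337]
ee_rot: [0.039, 0.969, -0.009, 0.242]
ft_force: [0.1, 0.1, 0.7]
grip_width: 0.992
grasp_force: 0.0
```

```bash
python3 - <<'E'
from h import *
o,p,r=obs(); print(o["clock"],p,r.as_matrix().round(3),o["joint_pos"].round(2))
c,M=shot("wrist"); pts(c,M,["fork_handle","lid_center","tin_base","pocket"]); save(c,"w1.png")
pts(c,M,["fork_handle","lid_center"],"look_for")
c,M=shot("top"); pts(c,M,["fork_handle","lid_center","tin_base","pocket"])
c,M=shot("scene"); pts(c,M,["fork_handle","lid_center","tin_base","pocket"])
E
```

```text
3.05 [ 0.39177461 -0.1470645   0.33703642] [[-0.88   0.08   0.469]
 [ 0.071  0.997 -0.037]
 [-0.47   0.001 -0.883]] [-0.56 -0.42  0.72  2.27  0.34  0.72  1.47]
tip_of fork_handle 0.81 [ 0.5222 -0.2049  0.0753]
tip_of lid_center 0.8 [ 0.5325 -0.0467  0.0894]
look_for fork_handle 0.58 [ 0.5282 -0.1706  0.0586]
look_for lid_center 0.84 [ 0.5163 -0.0535  0.1069]
tip_of fork_handle 0.86 [ 0.5163 -0.2091  0.0822]
tip_of lid_center 0.86 [ 0.5338 -0.051   0.0865]
tip_of fork_handle 0.6 [ 0.5234 -0.211   0.0723]
tip_of lid_center 0.97 [ 0.5319 -0.044   0.0864]
tip_of tin_base 0.74 [ 0.553  -0.0554  0.0421]
tip_of pocket 0.56 [ 0.5553 -0.0537  0.0395]
```

View pics/w1.png

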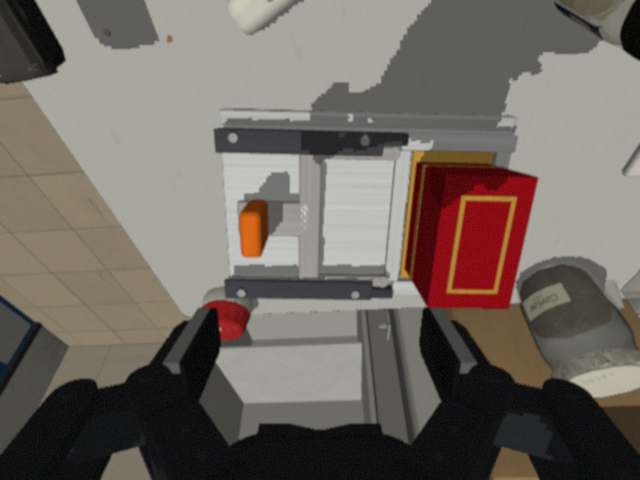

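The wrist view shows the handle at (253,228), the lid top at (487,245) and the rails tilted about 1.6° to the image. This puts the cradle yaw at about -6°, which agrees with the line from the fork to the lid.

```bash
python3 - <<'E'
from h import *
Rt=tilt(-.105); g=np.array([.522,-.208,.077])-.004*Rt.as_matrix()[:,2]
go("above",g,Rt,.06); go("down",g,Rt)
E
```

```text
above [ 0.011  -0.0001  0.0202] [ 0.0027 -0.0464  0.0737] tcp [ 0.42  -0.197  0.27 ]
down [ 0.011  -0.0001  0.0202] [ 0.0027 -0.047   0.1337] tcp [ 0.448 -0.2    0.217]
```

Emit:
move_arm(plan=[0.011,0,0.02,0.0027,-0.0465,0.04,0.085,0.011,0,0.02,0.0027,-0.0465,0.074,0.085,0.011,0,0.02,0.0027,-0.0465,0.104,0.085,0.011,0,0.02,0.0027,-0.047,0.1335,0.085,0.011,0,0.02,0.0027,-0.047,0.1335,0.085,0.011,0,0.02,0.0027,-0.047,0.1335,0.085], squeeze=40)

```text
clock: 4.65
position: [0.4482, -0.1999, 0.2165]
ee_rot: [0.05, 0.969, -0.014, 0.241]
ft_force: [0.3, -0.4, 1.4]
grip_width: 0.996
grasp_force: 0.0
```

```bash
python3 - <<'E'
from h import *
o,p,r=obs(); print(o["clock"],p.round(4),o["ft_force"].round(1),o["joint_pos"].round(2))
c,M=shot("wrist"); save(c,"w2.png"); pts(c,M,["fork_handle","lid_center"])
E
```

```text
4.65 [ 0.4482 -0.1999  0.2165] [ 0.3 -0.4  1.4] [-0.62  0.2   1.07  2.24 -0.8   0.44  2.54]
tip_of fork_handle 0.96 [ 0.5214 -0.2043  0.0759]
```

View pics/w2.png

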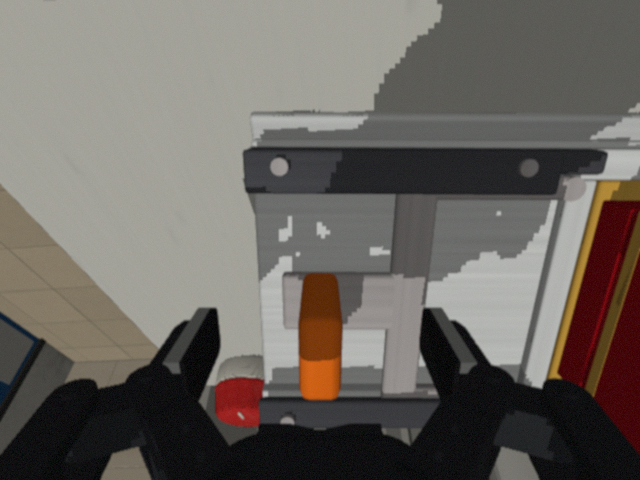

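The wrist view shows the handle at (320,335), midway between the pads at x≈215 and 425. I'll close on it and slide.

Emit:
move_arm(plan=[0,0,0,0,0,0,0.01,0,0,0,0,0,0,0.01,0,0,0,0,0,0,0.01,0,0,0,0,0,0,0.01,0,0,0,0,0,0,0.01,0,0,0,0,0.015,0,0.01,0,0,0,0,0.03,0,0.01,0,0,0,0,0.045,0,0.01,0,0,0,0,0.055,0,0.01,0,0,0,0,0.055,0,0.01], squeeze=40)

```text
clock: 6.05
position: [0.4538, -0.1448, 0.2178]
ee_rot: [0.05, 0.969, -0.012, 0.242]
ft_force: [-3.4, 3.4, 7.5]
grip_width: 0.181
grasp_force: 43.5
```

```bash
python3 - <<'E'
from h import *
o,p,r=obs(); print(o["clock"],p.round(4),o["ft_force"].round(1),o["joint_pos"].round(2),o["grip_width"],o["grasp_force"])
E
```

```text
6.05 [ 0.4538 -0.1448  0.2178] [-3.4  3.4  7.5] [-0.88  0.16  1.19  2.28 -0.64  0.38  2.29] 0.18082190124161804 43.50735783576965
```

Emit:
move_arm(plan=[0,0,0,0,0.003,0,0.01,0,0,0,0,0.005,0,0.01,0,0,0,0,0.005,0,0.01])

```text
clock: 6.42
position: [0.4536, -0.143, 0.2178]
ee_rot: [0.053, 0.969, -0.015, 0.242]
ft_force: [7.1, -13.9, -9.7]
grip_width: 0.181
grasp_force: 41.0
```

Emit:
move_arm(plan=[0,0,0,0,0.002,0,0.01,0,0,0,0,0.002,0,0.01])

```text
clock: 6.68
position: [0.4536, -0.1425, 0.2179]
ee_rot: [0.054, 0.968, -0.016, 0.243]
ft_force: [9.6, -23.7, -16.7]
grip_width: 0.179
grasp_force: 40.0
```

Emit:
move_arm(plan=[0,0,0,0,-0.005,0,0.01,0,0,0,0,-0.005,0,0.085,0,0,0,0,-0.005,0,0.085,0,0,0,0,-0.005,0,0.085,0,0,0,0,-0.005,0,0.085,0,0,0,0,-0.005,-0.04,0.085,0,0,0,0,-0.005,-0.09,0.085,0,0,0,0,0.03,-0.13,0.085,0,0,0,0,0.03,-0.13,0.085])

```text
clock: 7.8
position: [0.4041, -0.1046, 0.3115]
ee_rot: [0.048, 0.971, -0.005, 0.235]
ft_force: [1.4, 0.4, -1.4]
grip_width: 0.997
grasp_force: 0.0
```

```bash
python3 - <<'E'
from h import *
o,p,r=obs(); print(o["clock"],p.round(4),o["ft_force"].round(1),o["joint_pos"].round(2))
for n in ["wrist","top","scene"]:
    c,M=shot(n); pts(c,M,["fork_handle","lid_center","tin_base","pocket"])
    if n=="wrist": save(c,"w3.png")
E
```

```text
7.8 [ 0.4041 -0.1046  0.3115] [ 1.4  0.4 -1.4] [-0.62 -0.35  0.69  2.31  0.35  0.66  1.33]
tip_of fork_handle 0.88 [ 0.5269 -0.1496  0.0744]
tip_of lid_center 0.74 [ 0.5313 -0.0459  0.0896]
tip_of fork_handle 0.91 [ 0.5243 -0.1538  0.0775]
tip_of lid_center 0.88 [ 0.5324 -0.0496  0.0873]
tip_of fork_handle 0.63 [ 0.528  -0.1561  0.0764]
tip_of fork_handle 0.28 [0.4659 0.1952 0.0078]
tip_of lid_center 0.6 [ 0.533  -0.0464  0.0863]
tip_of tin_base 0.8 [ 0.554  -0.0545  0.0436]
tip_of pocket 0.84 [ 0.5586 -0.0527  0.0471]
```

View pics/w3.png

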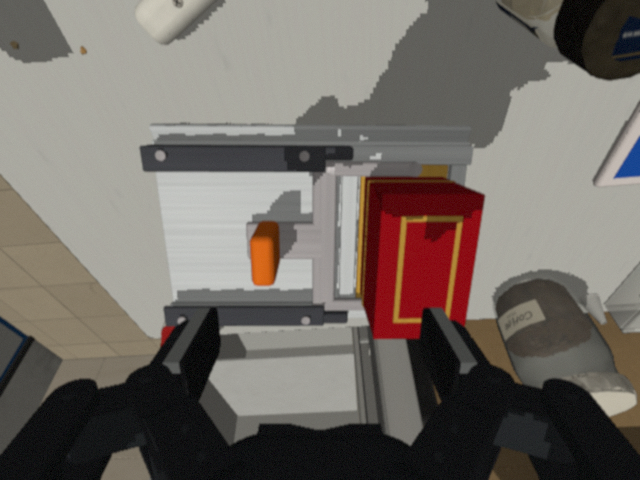

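The wrist view shows the handle at (264,253), with the tines running in at rows 170 and 300. Backing off while still gripped may have pulled the fork a little off its stop. I'll push it home again with the inside of one pad, which cannot pull it back.

```bash
python3 - <<'E'
from h import *
Rt=tilt(-.105); g=np.array([.5265,-.1535,.077])-.003*Rt.as_matrix()[:,2]
go("above",g,Rt,.06); go("down",g,Rt)
E
```

```text
above [ 0.0171 -0.0156  0.0026] [-0.0021 -0.0362  0.0467] tcp [ 0.425 -0.143  0.269]
down [ 0.0171 -0.0156  0.0026] [-0.0031 -0.0373  0.1067] tcp [ 0.453 -0.146  0.217]
```

Emit:
move_arm(plan=[0.017,-0.016,0.003,-0.002,-0.036,0.046,0.045,0.017,-0.016,0.003,-0.0025,-0.037,0.077,0.045,0.017,-0.016,0.003,-0.003,-0.0373,0.1067,0.045,0.017,-0.016,0.003,-0.003,-0.0373,0.1067,0.045,0.017,-0.016,0.003,-0.003,-0.0373,0.1067,0.045])

```text
clock: 9.18
position: [0.453, -0.1455, 0.2159]
ee_rot: [0.051, 0.969, -0.013, 0.241]
ft_force: [-0.3, 1.2, 0.8]
grip_width: 0.532
grasp_force: 0.0
```

Emit:
move_arm(plan=[0,0,0,0,0.01,0,0.045,0,0,0,0,0.014,0,0.045,0,0,0,0,0.016,0,0.045,0,0,0,0,0.016,0,0.045])

```text
clock: 9.68
position: [0.4544, -0.1299, 0.2168]
ee_rot: [0.051, 0.969, -0.012, 0.242]
ft_force: [-0.2, -0.3, -0.4]
grip_width: 0.526
grasp_force: 0.0
```

Emit:
move_arm(plan=[0,0,0,0,0.004,0,0.045,0,0,0,0,0.004,0,0.045])

```text
clock: 9.93
position: [0.4543, -0.1286, 0.2169]
ee_rot: [0.053, 0.968, -0.014, 0.243]
ft_force: [2.1, -14.7, -7.6]
grip_width: 0.531
grasp_force: 7.1
```

```bash
python3 - <<'E'
from h import *
o,p,r=obs(); print(o["clock"],p.round(4),o["ft_force"].round(1),o["joint_pos"].round(2),o["grip_width"])
c,M=shot("wrist"); pts(c,M,["fork_handle"])
E
```

```text
9.925 [ 0.4543 -0.1286  0.2169] [  2.1 -14.7  -7.6] [-0.91  0.12  1.17  2.29 -0.51  0.35  2.13] 0.530741200765063
tip_of fork_handle 0.9 [ 0.5253 -0.1489  0.0778]
```

Emit:
move_arm(plan=[0,0,0,0,0.002,0,0.045,0,0,0,0,0.003,0,0.045,0,0,0,0,0.003,0,0.045])

```text
clock: 10.4
position: [0.4542, -0.1278, 0.217]
ee_rot: [0.055, 0.968, -0.016, 0.243]
ft_force: [6.4, -27.2, -15.0]
grip_width: 0.525
grasp_force: 12.9
```

Emit:
move_arm(plan=[0,0,0,0,-0.012,0,0.045,0,0,0,0,-0.02,0,0.045,0,0,0,0,-0.02,-0.05,0.06,0,0,0,0,-0.01,-0.1,0.085,0,0,0,0,0.02,-0.12,0.085,0,0,0,0,0.02,-0.12,0.085])

```text
clock: 11.15
position: [0.4002, -0.0968, 0.3238]
ee_rot: [0.052, 0.969, -0.014, 0.243]
ft_force: [0.6, 0.7, -0.6]
grip_width: 1.004
grasp_force: 0.0
```

```bash
python3 - <<'E'
from h import *
o,p,r=obs(); print(o["clock"],p.round(4),o["ft_force"].round(1),o["joint_pos"].round(2))
for n in ["top","scene","wrist"]:
    c,M=shot(n); pts(c,M,["fork_handle","lid_center","tin_base"]); 
    if n=="scene": cv2.imwrite("pics/s4.png",cv2.resize(c["color"][200:350,280:460,::-1],None,fx=4,fy=4,interpolation=cv2.INTER_CUBIC))
E
```

```text
11.15 [ 0.4002 -0.0968  0.3238] [ 0.6  0.7 -0.6] [-0.58 -0.38  0.61  2.31  0.38  0.68  1.27]
tip_of fork_handle 0.94 [ 0.5236 -0.154   0.0794]
tip_of lid_center 0.83 [ 0.5325 -0.0508  0.0872]
tip_of fork_handle 0.87 [ 0.5311 -0.1523  0.0763]
tip_of fork_handle 0.2 [ 0.555  -0.0553  0.0433]
tip_of lid_center 0.9 [ 0.5288 -0.0481  0.0827]
tip_of tin_base 0.65 [ 0.5544 -0.0572  0.0449]
tip_of fork_handle 0.62 [ 0.5281 -0.1484  0.0743]
```

View pics/s4.png

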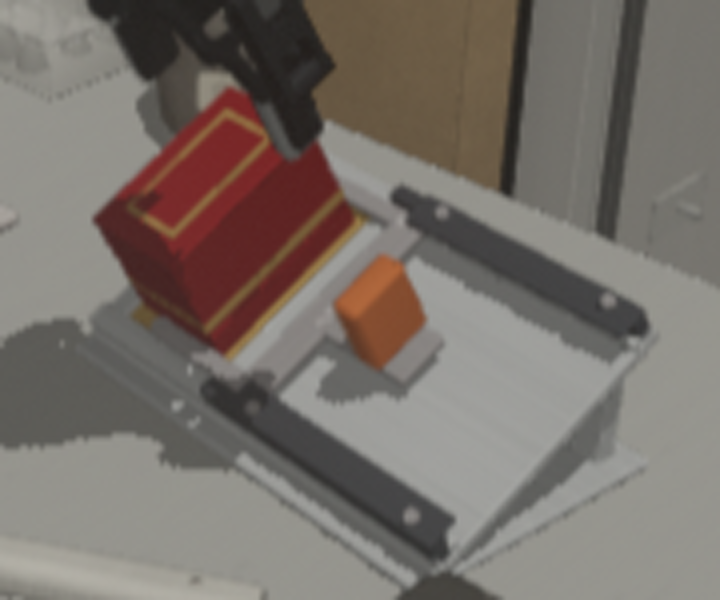

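The enlarged scene view shows the fork's crossbar close to the tin with its stem behind, and the base seated. The handle stands about 103 mm from the tin's axis, against 102 mm for home, and it held at 27 N. So the fork is home, and the lid is next.

```bash
python3 - <<'E'
from h import *
Rt=tilt(-.105); g=np.array([.5325,-.048,.087])-.002*Rt.as_matrix()[:,2]
go("above",g,Rt,.08); go("down",g,Rt)
E
```

```text
above [-0.0002 -0.0005 -0.0006] [-0.0005  0.0627  0.0294] tcp [ 0.422 -0.036  0.296]
down [-0.0002 -0.0005 -0.0006] [-0.0005  0.0627  0.1094] tcp [ 0.459 -0.04   0.226]
```

Emit:
move_arm(plan=[0,0,0,0,0.062,0.0,0.085,0,0,0,0,0.0627,0.029,0.085,0,0,0,0,0.0627,0.04,0.085,0,0,0,0,0.0627,0.04,0.085])

```text
clock: 12.25
position: [0.4262, -0.0375, 0.2867]
ee_rot: [0.052, 0.969, -0.013, 0.241]
ft_force: [-0.6, -0.4, 0.6]
grip_width: 0.993
grasp_force: 0.0
```

```bash
python3 - <<'E'
from h import *
o,p,r=obs(); print(o["clock"],p.round(4),o["joint_pos"].round(2))
c,M=shot("wrist"); pts(c,M,["lid_center"]);pts(c,M,["lid_center"],"look_for"); save(c,"w5.png")
E
```

```text
12.25 [ 0.4262 -0.0375  0.2867] [-0.61 -0.22  0.52  2.32  0.37  0.56  1.13]
tip_of lid_center 0.87 [ 0.5322 -0.0472  0.0911]
look_for lid_center 0.77 [ 0.5095 -0.0454  0.1079]
```

View pics/w5.png

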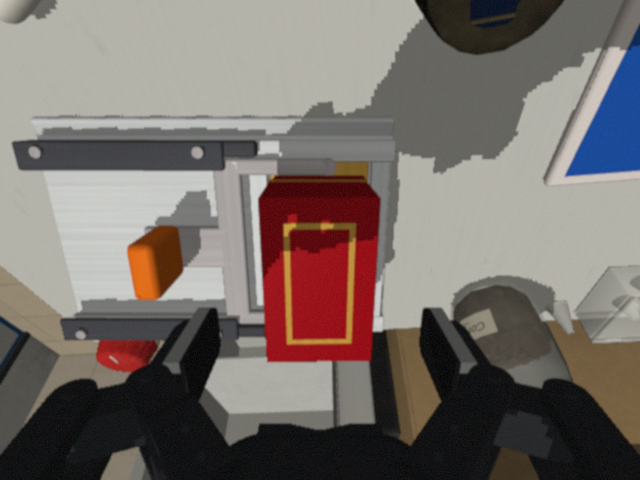

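The wrist view shows the lid centred between the pads, at columns 262–378 around 320, and square to the tool. I'll go down, grip and pull.

Emit:
move_arm(plan=[0,0,0,0,0,0.035,0.085,0,0,0,0,0,0.067,0.085,0,0,0,0,0,0.067,0.085,0,0,0,0,0,0.067,0.045,0,0,0,0,0,0.067,0.045,0,0,0,0,0,0.067,0.045,0,0,0,0,0,0.067,0.045,0,0,0,0,0,0.067,0.045], squeeze=60)

```text
clock: 13.4
position: [0.4578, -0.0403, 0.2294]
ee_rot: [0.052, 0.969, -0.012, 0.243]
ft_force: [-9.5, -1.2, 12.1]
grip_width: 0.695
grasp_force: 67.4
```

Emit:
move_arm(plan=[0,0,0,0,0,-0.005,0.045,0,0,0,0,0,-0.01,0.045,0,0,0,0,0,-0.014,0.045,0,0,0,0,0,-0.014,0.045])

```text
clock: 13.9
position: [0.4508, -0.0394, 0.2409]
ee_rot: [0.051, 0.969, -0.012, 0.242]
ft_force: [1.3, -0.5, -3.6]
grip_width: 0.696
grasp_force: 67.7
```

```bash
python3 - <<'E'
from h import *
o,p,r=obs(); print(o["clock"],p.round(4),o["ft_force"].round(1),r.inv().apply(o["ft_force"]).round(1),o["joint_pos"].round(2),o["grip_width"],o["grasp_force"])
for n in ["top","scene","wrist"]:
    c,M=shot(n); pts(c,M,["lid_center","tin_base","fork_handle"])
    if n=="scene": cv2.imwrite("pics/s6.png",cv2.resize(c["color"][200:350,280:460,::-1],None,fx=4,fy=4,interpolation=cv2.INTER_CUBIC))
E
```

```text
13.9 [ 0.4508 -0.0394  0.2409] [ 1.3 -0.5 -3.6] [ 0.6 -0.3  3.8] [-0.66 -0.05  0.63  2.31  0.24  0.4   1.23] 0.6959655173026446 67.71934993565083
tip_of lid_center 0.77 [ 0.528  -0.0462  0.0994]
tip_of fork_handle 0.88 [ 0.5243 -0.1549  0.0783]
tip_of fork_handle 0.38 [0.4684 0.1932 0.0119]
tip_of lid_center 0.71 [ 0.5248 -0.0443  0.0936]
tip_of tin_base 0.66 [ 0.5542 -0.0529  0.0452]
tip_of lid_center 0.81 [ 0.526  -0.0431  0.1004]
tip_of tin_base 0.3 [ 0.5226 -0.0437  0.1005]
tip_of fork_handle 0.67 [ 0.5291 -0.1494  0.077 ]
```

View pics/s6.png

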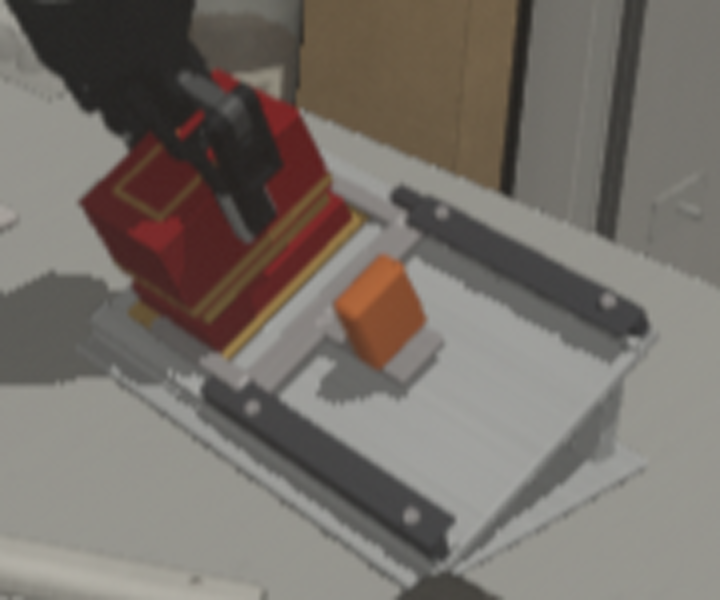

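The enlarged view shows the lid about 12 mm up at (210,170), a gap to the red base body at (290,290), and the base still under the fork. I'll keep pulling straight.

Emit:
move_arm(plan=[0,0,0,0,0,-0.007,0.045,0,0,0,0,0,-0.014,0.045,0,0,0,0,0,-0.021,0.045,0,0,0,0,0,-0.028,0.045,0,0,0,0,0,-0.036,0.045,0,0,0,0,0,-0.05,0.045,0,0,0,0,0,-0.07,0.045,0,0,0,0,0,-0.08,0.045,0,0,0,0,0,-0.08,0.045])

```text
clock: 15.62
position: [0.4138, -0.0354, 0.3119]
ee_rot: [0.051, 0.969, -0.012, 0.243]
ft_force: [0.2, -0.6, -1.5]
grip_width: 0.693
grasp_force: 68.7
```

```bash
python3 - <<'E'
from h import *
o,p,r=obs(); print(o["clock"],p.round(4),o["ft_force"].round(1),o["joint_pos"].round(2),o["grip_width"],o["grasp_force"])
for n in ["top","scene","wrist"]:
    c,M=shot(n); pts(c,M,["lid_center","tin_base","fork_handle","board_center","sprinkles_center"])
    if n=="scene": save(c,"s7.png")
    if n=="wrist": 
        for d in manip.tip_of(c,"lid_center")[:1]: print("lid in tool",(np.array(c["mount"])@np.append(d["position"],1)).round(4))
E
```

```text
15.625 [ 0.4138 -0.0354  0.3119] [ 0.2 -0.6 -1.5] [-0.62 -0.3   0.5   2.31  0.4   0.64  1.09] 0.692628133032794 68.72509963810444
tip_of lid_center 0.82 [ 0.4901 -0.0416  0.1696]
tip_of lid_center 0.7 [0.3957 0.0138 0.0485]
tip_of tin_base 0.67 [ 0.5544 -0.0496  0.0439]
tip_of fork_handle 0.61 [ 0.5243 -0.152   0.0804]
tip_of board_center 0.64 [0.472  0.1959 0.0093]
tip_of sprinkles_center 0.49 [0.3902 0.015  0.0503]
tip_of sprinkles_center 0.23 [0.4692 0.1951 0.0101]
tip_of lid_center 0.59 [ 0.4864 -0.0419  0.1643]
tip_of tin_base 0.91 [ 0.554  -0.0552  0.0469]
tip_of fork_handle 0.8 [ 0.5331 -0.1544  0.0754]
tip_of board_center 0.83 [0.469  0.1955 0.0061]
tip_of sprinkles_center 0.92 [0.3917 0.0131 0.0489]
tip_of lid_center 0.94 [ 0.4877 -0.0411  0.1693]
tip_of fork_handle 0.88 [ 0.5276 -0.1512  0.0731]
lid in tool [0.0013 0.002  0.16   1.    ]
```

View pics/s7.png

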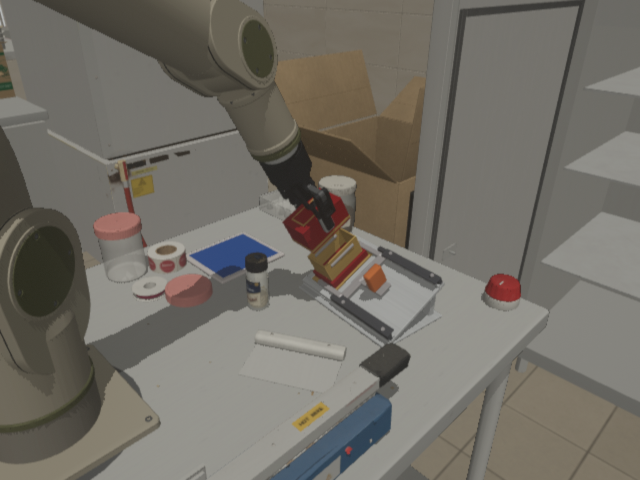

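The scene view shows the lid clear at (318,222) in the gripper. The gold neck at (345,255) is exposed, the base is seated and the fork at (375,277) is unmoved. Next I carry the lid to the board.

```bash
python3 - <<'E'
from h import *
Rt=tilt(-.03,0)
a=go("above",[.469,.195,.245],Rt)
b=go("low",[.469,.195,.245-.195],Rt,0,*a)
E
```

```text
above [-0.0179  0.4895 -0.0741] [-0.0688  0.2351 -0.0638] tcp [0.469 0.195 0.4  ]
low [0. 0. 0.] [0.    0.    0.195] tcp [0.469 0.195 0.205]
```

Emit:
move_arm(plan=[0,0,0,0,0,-0.04,0.045,-0.018,0.49,-0.074,-0.069,0.235,-0.064,0.045,-0.018,0.49,-0.074,-0.069,0.235,-0.064,0.045,-0.018,0.49,-0.074,-0.069,0.235,-0.064,0.045,-0.018,0.49,-0.074,-0.069,0.235,-0.064,0.045,-0.018,0.49,-0.074,-0.069,0.235,-0.064,0.045,-0.018,0.49,-0.074,-0.069,0.235,-0.064,0.045,-0.018,0.49,-0.074,-0.069,0.235,-0.064,0.045,-0.018,0.49,-0.074,-0.069,0.235,-0.064,0.045])

```text
clock: 17.7
position: [0.469, 0.1939, 0.4004]
ee_rot: [0.016, 1.0, 0.0, -0.0]
ft_force: [1.0, 0.3, -1.2]
grip_width: 0.691
grasp_force: 68.7
```

```bash
python3 - <<'E'
from h import *
o,p,r=obs(); print(o["clock"],p.round(4),r.as_matrix().round(3)[:,2],o["ft_force"].round(1),o["joint_pos"].round(2),o["grip_width"])
for n in ["scene","wrist"]:
    c,M=shot(n); pts(c,M,["lid_center","tin_base","fork_handle","board_center"])
    for d in manip.tip_of(c,"lid_center")[:1]:
        q=(M@np.append(d["position"],1))[:3]; print("lid in tool",r.inv().apply(q-p).round(4))
go("low",[.469,.195,.050],tilt(-.03,0))
E
```

```text
17.7 [0.469  0.1939 0.4004] [-0.     0.001 -1.   ] [ 1.   0.3 -1.2] [-0.87  0.07  0.41  1.79 -0.03  1.29  1.08] 0.6914159482517717
tip_of lid_center 0.76 [0.4663 0.1957 0.2368]
tip_of tin_base 0.74 [ 0.5549 -0.0524  0.0442]
tip_of fork_handle 0.94 [ 0.5287 -0.1527  0.078 ]
tip_of board_center 0.6 [0.4675 0.1934 0.0066]
lid in tool [0.0028 0.0016 0.1636]
tip_of lid_center 0.95 [0.4677 0.1987 0.2415]
tip_of tin_base 0.88 [ 0.552 -0.051  0.046]
tip_of tin_base 0.17 [0.4708 0.1948 0.009 ]
tip_of board_center 0.61 [0.4735 0.1965 0.0096]
lid in tool [0.0014 0.0047 0.1589]
low [ 0.0001 -0.0005  0.    ] [-0.      0.      0.1953] tcp [0.469 0.195 0.205]
```

Emit:
move_arm(plan=[0,0,0,0,0,0.06,0.045,0,0,0,0,0,0.12,0.045,0,0,0,0,0,0.17,0.045,0,0,0,0,0,0.193,0.045,0,0,0,0,0,0.197,0.045,0,0,0,0,0,0.197,0.045])

```text
clock: 19.05
position: [0.4694, 0.1951, 0.2041]
ee_rot: [0.015, 1.0, 0.0, 0.0]
ft_force: [-0.3, 0.4, -2.7]
grip_width: 0.696
grasp_force: 68.6
```

Emit:
move_arm(plan=[0,0,0,0,0,0.002,0.045,0,0,0,0,0,0.004,0.045,0,0,0,0,0,0.004,0.045])

```text
clock: 19.42
position: [0.469, 0.195, 0.1995]
ee_rot: [0.015, 1.0, 0.0, -0.0]
ft_force: [-0.1, 0.0, -1.0]
grip_width: 0.693
grasp_force: 68.6
```

Emit:
move_arm(plan=[0,0,0,0,0,0.001,0.045,0,0,0,0,0,0.002,0.045,0,0,0,0,0,0.002,0.045])

```text
clock: 19.8
position: [0.469, 0.1949, 0.1972]
ee_rot: [0.015, 1.0, 0.0, -0.0]
ft_force: [-1.0, -0.4, -0.7]
grip_width: 0.697
grasp_force: 68.6
```

Emit:
move_arm(plan=[0,0,0,0,0,0.001,0.045,0,0,0,0,0,0.002,0.045,0,0,0,0,0,0.002,0.045])

```text
clock: 20.18
position: [0.4691, 0.1949, 0.1959]
ee_rot: [0.015, 1.0, 0.0, -0.0]
ft_force: [-5.4, -2.4, 10.5]
grip_width: 0.695
grasp_force: 69.7
```

Emit:
move_arm(plan=[0,0,0,0,0,0.001,0.045,0,0,0,0,0,0.0015,0.045,0,0,0,0,0,0.0015,0.045])

```text
clock: 20.55
position: [0.4692, 0.1948, 0.1958]
ee_rot: [0.015, 1.0, 0.001, -0.001]
ft_force: [-14.8, -8.2, 31.6]
grip_width: 0.7
grasp_force: 72.4
```

Emit:
move_arm(plan=[0,0,0,0,0,-0.0015,0.045,0,0,0,0,0,-0.0015,0.045,0,0,0,0,0,-0.0015,0.085,0,0,0,0,0,-0.0015,0.085,0,0,0,0,0,-0.0015,0.085,0,0,0,0,0,-0.0015,0.085,0,0,0,0,0,-0.03,0.085,0,0,0,0,0,-0.08,0.085,0,0,0,0,0,-0.14,0.085,0,0,0,0,0,-0.2,0.085,0,0,0,0,0,-0.2,0.085,0,0,0,0,0,-0.2,0.085])

```text
clock: 22.05
position: [0.4689, 0.1949, 0.3933]
ee_rot: [0.015, 1.0, 0.0, -0.0]
ft_force: [-1.0, 0.6, -0.3]
grip_width: 0.994
grasp_force: 0.0
```

```bash
python3 - <<'E'
from h import *
o,p,r=obs(); print(o["clock"],p.round(4),o["ft_force"].round(1))
names=["lid_center","tin_base","fork_handle","board_center","jar_center","sprinkles_center"]
for n in ["scene","top"]:
    c,M=shot(n); pts(c,M,names)
    if n=="scene": save(c,"s8.png")
E
```

```text
22.05 [0.4689 0.1949 0.3933] [-1.   0.6 -0.3]
tip_of lid_center 0.72 [0.4702 0.1963 0.0306]
tip_of tin_base 0.58 [ 0.554  -0.0536  0.0426]
tip_of fork_handle 0.83 [ 0.5315 -0.153   0.078 ]
tip_of board_center 0.85 [0.4652 0.195  0.0092]
tip_of jar_center 0.73 [0.7134 0.1154 0.07  ]
tip_of sprinkles_center 0.86 [0.3939 0.0121 0.0464]
tip_of lid_center 0.65 [0.4682 0.1943 0.0329]
tip_of tin_base 0.55 [ 0.5515 -0.0524  0.0437]
tip_of fork_handle 0.56 [ 0.5283 -0.1525  0.0803]
tip_of sprinkles_center 0.65 [0.3953 0.0173 0.0493]
tip_of sprinkles_center 0.15 [ 0.5544 -0.049   0.041 ]
```

View pics/s8.png

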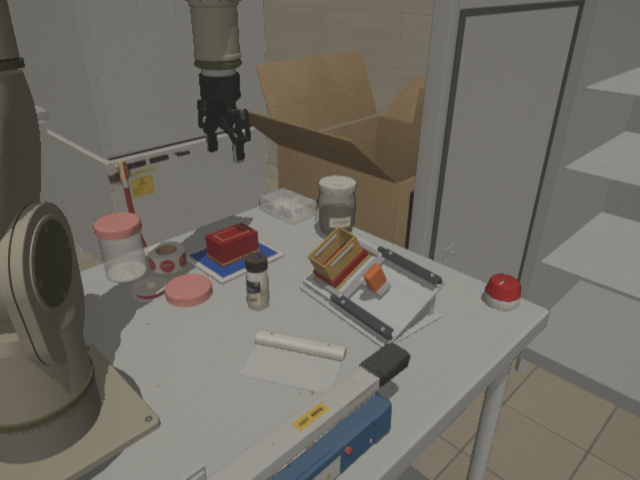

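The scene view shows the lid upright at (232,245) on the board, the base seated at (340,262) with the fork home (101 mm against 102), and the jar and shaker unmoved. I'll hand in.

```bash
python3 -c "
from workcell import manip; print(manip.hand_in())"
```

```text
the job is handed in; nothing more can be done
None
```

I handed the job in at about 22 s on the robot's clock: the fork is home over the tin's foot, the lid is off and upright near the middle of the board, the base is still seated, and the jar and shaker are unmoved; the hand-in gave no verdict.

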